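Push a used vial through the swing flap of the wash box

TASK

On the ledge of the wooden wash box lies a used corked glass vial. Push the sprung metal flap open with one finger and, while that finger holds it open, gently push the vial off the ledge into the box with the other finger, then come out so that the flap swings shut. Do not pinch or lift the vial or shove the flap open with it, and leave the cork on the ledge, the jar and the spare vial where they are.

Things in the scene. Friction and masses are not known exactly. Their poses are not given: they have to be found in the camera images.
- wash_box: fixed wood box, 240 (x) x 150 (y) mm; origin under its centre, on the bench; +x runs from the ledge (front) to the hinge (back). x = -120 to -20 mm: flat ledge 120 mm above the bench, side lips 5 mm high, 6 mm wide. x = -20 to 100 mm: open, covered by the flap, between side cheeks (138 mm clear) flush with the shut flap. Rear cap behind the hinge: 176 mm high. Soft floor 12 mm above the bench
- ledge_edge (a point): middle of the ledge's inner edge, where the vial drops in: box x = -20, y = 0, z = 120 mm; axes as the box. The box is hollow below the ledge too. A gripper pointing down and wide open along the box's x, with the vial between its fingers, runs its front finger onto the flap and opens it as the rear finger, tip a few mm above the ledge, pushes the vial to the edge
- flap_hinge (a point): middle of the flap's hinge line, a 10 mm steel rod along the box's y: box x = 100, y = 0, z = 170 mm; axes as the box. The finger on the flap must stay short of this rod
- flap (a joint): angle of the aluminium flap, 134 wide, 127 long, 3 mm thick, rad. 0 = shut: slopes down at 22.6 deg from the hinge to the ledge's edge. Grows to 1.2 as its lower end is pushed down and in (toward +x of the box). A spring shuts it (0.08 N m at 0, 0.12 at 0.8: 1 to 3 N at a finger); the vial's weight cannot open it. The vial needs about 0.4 or more to pass
- vial_mid (a point): centre of the used vial, glass with a cork in one end, 62 long x 20 wide x 19 mm high, 19 g, lying on the ledge crosswise (its y axis is its long axis, within 0.25 rad of the box's y), its middle 30 to 50 mm in front of the edge. It slides and does not roll.
- ledge_cork: bystander: small tapered cork, 19 mm wide, 22 mm high, standing on the ledge near its front left corner; origin under its centre
- jar: bystander: specimen jar with a screw lid, 44 mm wide, 66 mm high, standing on the bench right of the box; origin under its centre
- spare_vial: bystander: another corked vial, lying on the bench in front of the box; origin under it

How it is judged:
On the way, in this order (a step that is already met when the one before it is completed fails the run):
1. a finger holds the flap open while the vial is still on the ledge (value of joint flap above 0.25 rad and contact force between the fingers and flap above 0.1 N and z of vial_mid in the frame of wash_box above 0.122 m), for 0.1 s.
2. the vial drops below the ledge while a finger still holds the flap open (value of joint flap above 0.25 rad and contact force between the fingers and flap above 0.1 N and z of vial_mid in the frame of wash_box below 0.1 m), for 0.05 s.
At the end, for the whole second after the job is handed in: The used vial lies at rest inside the box (its middle less than 75 mm above the bench, within the box's outline) and the flap is shut (below 0.05 rad) (z of vial_mid in the frame of wash_box below 0.075 m and x of vial_mid in the frame of wash_box between -0.12 and 0.12 m and y of vial_mid in the frame of wash_box between -0.075 and 0.075 m and value of joint flap below 0.05 rad and linear speed of vial below 0.03 m/s); the robot touches nothing.
It fails at once if the vial is lifted (its middle more than 25 mm above where it lay) (z of vial_mid in the frame of wash_box above 0.1545 m).
It fails at once if the vial is pinched or pushed hard (over 10 N from the fingers) (contact force between the fingers and vial above 10 N).
It fails at once if the vial, still on the ledge, is pushed against the flap (over 0.8 N) with no finger on the flap (contact force between vial and flap above 0.8 N and not (contact force between the fingers and flap above 0.05 N) and z of vial_mid in the frame of wash_box above 0.122 m).
It fails at once if the cork on the ledge, the jar or the spare vial is moved by more than 15 mm (distance of any of ledge_cork, jar, spare_vial from where it was at the start of the episode above 0.015 m).
It also fails if it takes over 32 s, if anything falls off the work surface, if the arm or the gripper's body presses on something with over 40 N, if the wrist force passes 120 N, or if a joint passes its speed limit or range.

ROBOT

A 6-joint arm with a two-finger parallel gripper is mounted at the origin on a cart in front of the work surface, level with it; the furniture and walls round the work are solid. World frame = base frame: x ahead of the robot, y to its left, z up, the work surface at z = 0. Lengths are in m, angles in rad, forces in N, time in s.
With the tool pointing down it reaches from about 0.35 to 0.925 m from the base axis. Payload 6.4 kg.
Tool frame: the origin (TCP) lies at the very end of the fingers, on their centre line; the grasp point (between the pads) lies 19 mm behind it; z points along the fingers, y is the line along which they close (so a half turn about z gives the same grasp; the last joint's range is limited). The gripper opens to 85 mm and grips with 20 to 120 N. Pads are 22 mm wide; open, the fingers measure 114 mm over their backs; the gripper's body (76 mm by 85 mm) begins 54 mm behind the grasp point. The pads swing forward as they close: fully open they stand 13 mm farther back than shut.
Start: joints at [-1.447, 0.245, 1.558, -0, 1.339, -0.174], TCP at [0.191, -0.621, 0.231] pointing down, gripper open.
Joint ranges: [-3.13, 3.13], [-1.02, 2.26], [0.13, 2.54], [-0.95, 4.09], [0.21, 2.88], [-2.74, 2.74]. Speed limits (rad/s): [2.57, 2.57, 3.14, 3.14, 3.14, 3.14].

INTERFACE

Orientations are given as a rotation vector (axis times angle).
In Python, from cell import bot gives the robot as it stands. The module is installed in compiled form; this text tells all that it offers.
- The arm moves only by the tool carry_out, never from a script. Its argument "motion" is a list that holds one entry, the list of rows, each a list of 5 numbers: the closure, from -1 (fully open) to 1 (shut), then the shift along the tool's x, y, z in cm, then the turn about the tool's z in degrees. In form: [[[gripper, tx, ty, tz, twist], ...]]. A call has 1 to 5 rows; each row is the pose to reach, as a shift and turn from the pose commanded when the call began, along the tool's axes at that moment; what a row does not reach only later rows make up. A row lasts 1/8 s, in which the tool goes at most 62.5 mm and 10.7 degrees, less where a joint would pass 70% of its speed; a pose out of reach is approached as far as the arm can. A call with a gripper value outside its range is refused whole. The fingers move at their own pace and stop on an object; "force" is the grip in N (left out, the last holds). Time passes only in rows, so rows that repeat a pose let the fingers close. It gives the time, the measured TCP pose, the force, the opening and the grip force at its end, in the units of the state.
- bot.get_state(): the state, without advancing time (a new reading comes with each control period).
- bot.get_image(name): name is "scene" or "top" or "wrist"; returns a dict with "color" (480x640x3 uint8, red, green, blue), "intrinsics" (3x3 intrinsics, pixels), "xyz" and "attitude" of the camera in the world. Camera axes: x right, y down, z forward; pixel columns grow to the right and rows downward; lengths in m; the calibration is good to about 2 mm. The wrist camera is an equidistant fisheye: a pixel r from the principal point sees the ray r / f radians off the axis. A picture is of the moment at which its call begins. There is no depth.
- bot.close_job(): hands the job in; it is judged then, once.
The state is a dict: "time_s": time; "q": joint angles; "qvel": joint speeds; "joint_efforts": joint torques, N m; "eef_pos": TCP position; "tool_rot": TCP orientation; "wrist_force": force on the tool from outside, world axes, zero at the start; "torque": the same for the moment, N m; "gripper_width": finger opening in m; "finger_force": force on a finger pad.
Only numpy, scipy, OpenCV 4.12 (cv2) and the standard library are available. Lean on these libraries where they do the work, as an engineer would, in place of code of your own. Each camera call takes 0.05 s, during which the arm holds its last target. There are 200 camera calls.

## Working session

There is one attempt and no reset: what is moved stays moved. The work goes in short steps, Python scripts to look and compute and a tool call to move; the robot and the scene stay as the last step left them, time stands still between calls to the robot, and variables do not carry over. Pictures are saved under pics/ and viewed, at most 10 in all, crops included, and the job is handed in when it is done.

Besides the shell and the picture viewer there is one more tool, called as a command line: name --argument value ..., lists and objects as JSON in quotes. carry_out: Moves the arm, as the interface text tells. Its arguments: {"type":"object","properties":{"motion":{"type":"array"},"force":{"type":"number"}},"required":["motion"]}

```bash
mkdir -p pics; python3 - <<'E'
from cell import bot
import cv2,numpy as np
for n in("scene","top"):
    i=bot.get_image(n); cv2.imwrite(f"pics/{n}0.png",i["color"][:,:,::-1]); print(n,i["intrinsics"],i["xyz"],i["attitude"])
s=bot.get_state();print(s)
E
```

```text
scene [[448.18134386   0.         321.23526737]
 [  0.         448.18134386 233.99358699]
 [  0.           0.           1.        ]] [ 0.75339542 -0.45318082  0.84912221] [-2.5627563  -0.51594342  0.16497883]
top [[613.01327372   0.         322.6397477 ]
 [  0.         613.01327372 232.18355285]
 [  0.           0.           1.        ]] [ 0.46396825 -0.05759949  0.95742537] [-2.15044976  2.15317691 -0.1352247 ]
{'time_s': 0.1, 'q': array([-1.44708022e+00,  2.45708633e-01,  1.55890223e+00, -9.85801811e-06,
        1.33869272e+00, -1.74128989e-01]), 'qvel': array([ 0.0008785 , -0.00155807, -0.00411025, -0.0001962 , -0.00017812,
        0.00050534]), 'joint_efforts': array([-1.38471070e-03, -4.30672717e+01, -3.27129436e+01, -1.73734684e-04,
        2.87959891e-03,  5.54885332e-06]), 'eef_pos': array([ 0.19067195, -0.62088008,  0.23030785]), 'tool_rot': array([-3.10512776e+00, -4.65876277e-01, -5.26451454e-05]), 'wrist_force': array([-0.39353223,  0.08343215, -0.41049239]), 'torque': array([-0.04688958, -0.00404943, -0.0024384 ]), 'finger_force': 0.0, 'gripper_width': 0.0854965690789903}
```

View pics/top0.png

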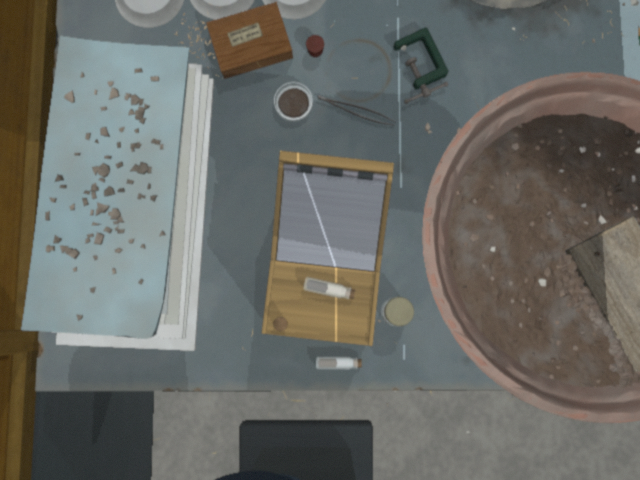

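View pics/scene0.png

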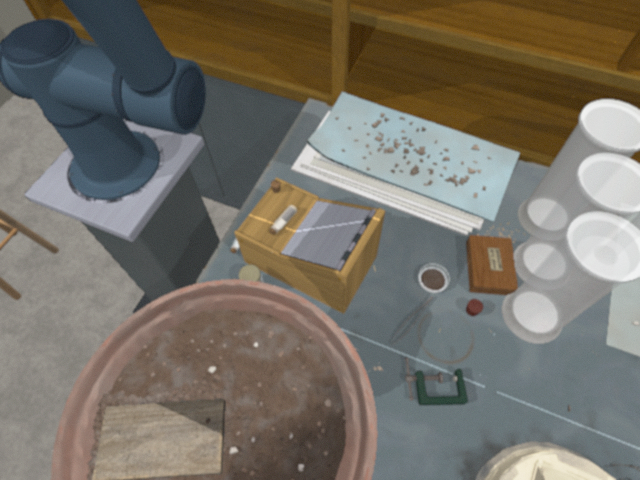

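The top view shows the box at about columns 263–393 and rows 152–345, with the ledge at the bottom. The vial is near (328,289), its cork end on the right, and the ledge cork is near (280,324). The jar is at (398,311) and the spare vial at (338,363).

```bash
python3 - <<'E'
import cv2
i=cv2.imread("pics/top0.png")[235:355,255:415]; cv2.imwrite("pics/crop.png",cv2.resize(i,None,fx=5,fy=5,interpolation=cv2.INTER_CUBIC))
E
```

```text
(no output)
```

View pics/crop.png

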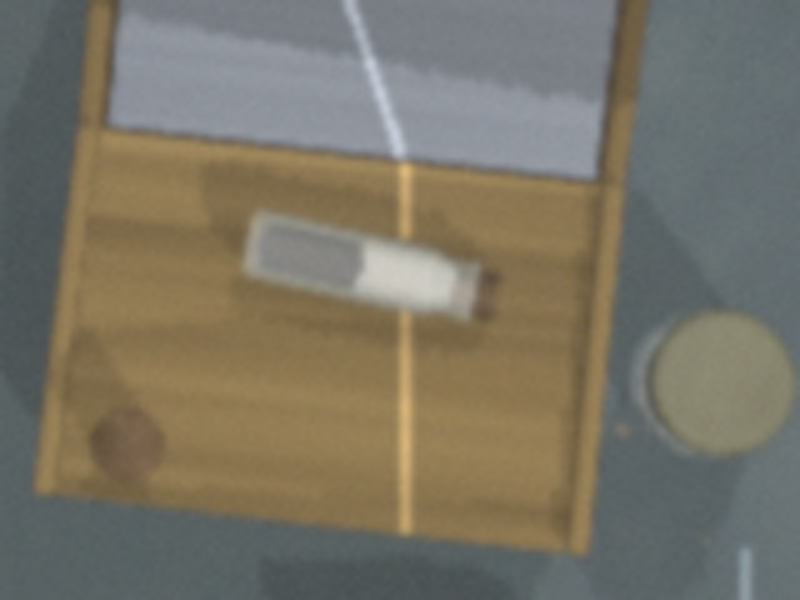

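In the enlarged crop, the ledge's front corners are at (38,490) and (590,552), and its inner edge runs from (105,128) to (600,180). The vial's ends are at (250,243) and (495,295), and the ledge cork is at (127,443).

```bash
cat > h.py <<'E'
import numpy as np,cv2
from scipy.spatial.transform import Rotation as R
from cell import bot
def ray(im,uv,z):
    K=im["intrinsics"];d=R.from_rotvec(im["attitude"]).apply(np.linalg.inv(K)@[*uv,1]);c=np.array(im["xyz"])
    return c+d*(z-c[2])/d[2]
E
python3 - <<'E'
from h import *
im=bot.get_image("top")
f=lambda u,v,z:ray(im,(255+(u+.5)/5-.5,235+(v+.5)/5-.5),z)[:2]
W=np.array([f(38,490,.125),f(590,552,.125),f(105,128,.121),f(600,180,.121)])
L=np.array([[-.12,.075],[-.12,-.075],[-.02,.068],[-.02,-.068]])
a=W-W.mean(0);b=L-L.mean(0);c=(a[:,0]+1j*a[:,1])@np.conj(b[:,0]+1j*b[:,1])
y=np.angle(c);Q=np.array([[np.cos(y),-np.sin(y)],[np.sin(y),np.cos(y)]]);o=W.mean(0)-Q@L.mean(0)
print("yaw",y,"org",o,"res",(W-(L@Q.T+o))*1e3)
P=lambda w:(w-o)@Q
e1,e2=f(250,243,.13),f(495,295,.13)
print("vial box",P(e1),P(e2),P((e1+e2)/2)); print("cork",P(f(127,443,.142)),"jar",P(f(722,383,.066)))
print("edge world",Q@[-.02,0]+o)
s=bot.get_state();print(R.from_rotvec(s["tool_rot"]).as_matrix(),s["eef_pos"])
E
```

```text
yaw -0.10781589987530404 org [ 0.54802659 -0.05916355] res [[ 0.52211452 -0.78220235]
 [ 0.17899405  0.50080391]
 [-0.46300348  0.16139316]
 [-0.2381051   0.12000528]]
vial box [-0.04785251  0.02482494] [-0.05469864 -0.04217527] [-0.05127557 -0.00867516]
cork [-0.10403297  0.05075806] jar [-0.07061128 -0.112439  ]
edge world [ 0.52814272 -0.05701141]
[[ 9.55994796e-01  2.93383554e-01 -2.00881879e-04]
 [ 2.93383516e-01 -9.55993636e-01  1.50984273e-03]
 [ 2.50921230e-04 -1.50233723e-03 -9.99998840e-01]] [ 0.19065383 -0.62096026  0.23041892]
```

```bash
python3 - <<'E'
from h import *
t=bot.get_image("top");s=bot.get_image("scene")
from scipy.optimize import least_squares
Rs=R.from_rotvec(s["attitude"])
px=[(425,240),(520,95),(570,76),(470,360),(520,398),(600,420),(441,165)]
for h in np.arange(.05,.42,.05):
    p=np.array([ray(t,q,h)[:2] for q in px])
    r=least_squares(lambda v:np.hypot(*(p-v[:2]).T)-v[2],[.45,-.45,.25]).x
    a=np.linspace(0,6.28,200);c=np.c_[r[0]+r[2]*np.cos(a),r[1]+r[2]*np.sin(a),a*0+h]
    k=Rs.inv().apply(c-s["xyz"]);k=k[k[:,2]>.05];uv=k@s["intrinsics"].T;uv=uv[:,:2]/uv[:,2:]
    print(round(h,2),r.round(3),uv.min(0).round(),uv.max(0).round())
E
```

```text
0.05 [ 0.566 -0.461  0.257] [ 56. 304.] [380. 669.]
0.1 [ 0.56  -0.439  0.242] [ 55. 289.] [376. 642.]
0.15 [ 0.555 -0.417  0.228] [ 54. 273.] [370. 613.]
0.2 [ 0.549 -0.395  0.214] [ 53. 255.] [364. 581.]
0.25 [ 0.544 -0.372  0.2  ] [ 52. 235.] [358. 546.]
0.3 [ 0.538 -0.35   0.186] [ 51. 212.] [351. 508.]
0.35 [ 0.532 -0.328  0.172] [ 49. 187.] [343. 465.]
0.4 [ 0.527 -0.306  0.158] [ 48. 159.] [334. 418.]
```

carry_out --motion '[[[-1, 4, -3.6, -3, 0], [-1, 8, -7.2, -3, 0], [-1, 12, -10.8, -3, 0], [-1, 16, -14.4, -3, 0], [-1, 20, -18, -3, 0]]]'

```text
time_s: 0.88
eef_pos: [0.3297, -0.389, 0.2613]
tool_rot: [3.107, 0.465, 0.0]
wrist_force: [0.4, 0.1, -0.1]
gripper_width: 0.0852
finger_force: 0.0
```

carry_out --motion '[[[-1, 4, -3.6, 0, 0], [-1, 8, -7.2, 0, 0], [-1, 12, -10.8, 0, 0], [-1, 16, -14.4, 0, 0], [-1, 20, -18, 0, 0]]]'

```text
time_s: 1.5
eef_pos: [0.4681, -0.1582, 0.2615]
tool_rot: [3.106, 0.466, 0.001]
wrist_force: [-0.0, 0.7, 0.8]
gripper_width: 0.0858
finger_force: 0.0
```

carry_out --motion '[[[-1, 4, -3.6, 0, -10], [-1, 7.7, -7.2, 0, -20], [-1, 7.7, -7.2, 0, -30], [-1, 7.7, -7.2, 0, -40], [-1, 7.7, -7.2, 0, -50]]]'

```text
time_s: 2.12
eef_pos: [0.5199, -0.0681, 0.2612]
tool_rot: [-2.613, -1.744, 0.0]
wrist_force: [0.0, 0.7, 0.2]
gripper_width: 0.0853
finger_force: 0.0
```

carry_out --motion '[[[-1, 0, 0, 2, -10], [-1, 0, 0, 3, -11], [-1, 0, 0, 3, -11]]]'

```text
time_s: 2.5
eef_pos: [0.5194, -0.0683, 0.2303]
tool_rot: [-2.441, -1.975, 0.002]
wrist_force: [0.6, -0.2, -0.2]
gripper_width: 0.0858
finger_force: 0.0
```

```bash
python3 - <<'E'
from h import *
s=bot.get_state();M=R.from_rotvec(s["tool_rot"]).as_matrix();print(s["time_s"],s["eef_pos"],M.round(3),s["wrist_force"])
t=bot.get_image("top");w=bot.get_image("wrist");print(w["intrinsics"],w["xyz"],w["attitude"])
cv2.imwrite("pics/w1.png",w["color"][:,:,::-1])
E
```

```text
2.5 [ 0.51939405 -0.06827288  0.23031362] [[ 0.209  0.978 -0.002]
 [ 0.978 -0.209  0.001]
 [ 0.    -0.002 -1.   ]] [ 0.64585894 -0.16333742 -0.22260249]
[[371.64829954   0.         312.23947507]
 [  0.         371.64829954 239.6316324 ]
 [  0.           0.           1.        ]] [0.53604534 0.00725294 0.37404049] [ 2.81995305 -0.29670296 -0.0466775 ]
```

View pics/w1.png

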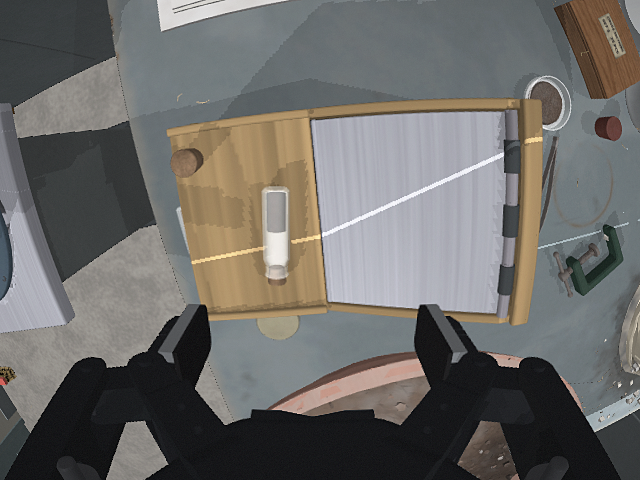

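The wrist view shows the vial at column 275, rows 187–284, parallel to the pads. The ledge edge is at about (312,118) to (327,303), and the finger tips are at about (208,308) and (416,308).

```bash
cat >> h.py <<'E'
def fish(im,uv):
    K=im["intrinsics"];d=(np.array(uv)-K[:2,2])/K[0,0];r=np.hypot(*d)
    return R.from_rotvec(im["attitude"]).apply([*(d/r*np.sin(r)),np.cos(r)])
E
python3 - <<'E'
from h import *
s=bot.get_state();T=R.from_rotvec(s["tool_rot"]);w=bot.get_image("wrist");c=np.array(w["xyz"])
def tool(uv,z):
    d=fish(w,uv);return T.inv().apply(c+d*(z-c[2])/d[2]-s["eef_pos"])*1e3
for n,uv in dict(va=(276,187),vb=(277,285),vl=(263,230),vr=(290,230)).items(): print(n,tool(uv,.13).round(1))
for n,uv in dict(e1=(312,118),e2=(327,303)).items(): print(n,tool(uv,.12).round(1))
for z in(.23,.237,.243): print(z,tool((209,308),z).round(1),tool((416,308),z).round(1))
E
```

```text
va [ 36.6 -24.2 101.7]
vb [-34.7 -25.5 101.7]
vl [  6.7 -33.9 101.7]
vr [  6.7 -15.3 101.7]
e1 [ 82.5  -0.2 111.7]
e2 [-54.5  11.4 111.8]
0.23 [ -0.9 -46.6   1.7] [-0.9 46.8  1.8]
0.237 [  2.9 -44.3  -5.3] [ 2.9 44.6 -5.2]
0.243 [  6.2 -42.4 -11.3] [  6.2  42.6 -11.2]
```

carry_out --motion '[[[-1, 0, 0, 4, 0], [-1, 0, 0, 8, 0], [-1, 0, 0, 10, 0], [-1, 0, 0, 11, 0], [-1, 0, 0, 11, 0]]]'

```text
time_s: 3.28
eef_pos: [0.5202, -0.0686, 0.1216]
tool_rot: [2.441, 1.978, -0.0]
wrist_force: [-0.6, 0.3, 0.4]
gripper_width: 0.0853
finger_force: 0.3
```

carry_out --motion '[[[-1, 0, 0, 0.2, 0], [-1, 0, 0, 0.3, 0], [-1, 0, 0, 0.3, 0]]]'

```text
time_s: 3.65
eef_pos: [0.5204, -0.0686, 0.1189]
tool_rot: [2.44, 1.978, 0.001]
wrist_force: [0.1, -0.2, 1.8]
gripper_width: 0.0854
finger_force: 0.4
```

```bash
python3 - <<'E'
from h import *
w=bot.get_image("scene");cv2.imwrite("pics/s2.png",cv2.resize(w["color"][150:320,200:420,::-1],None,fx=3.5,fy=3.5,interpolation=cv2.INTER_CUBIC))
w=bot.get_image("wrist");cv2.imwrite("pics/w2.png",w["color"][:,:,::-1]);print(bot.get_state()["wrist_force"])
E
```

```text
[-0.60996892  0.58136418  1.09642629]
```

View pics/w2.png

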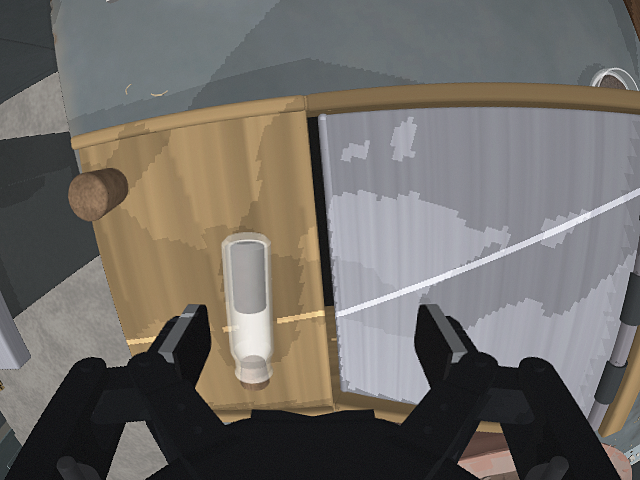

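View pics/s2.png

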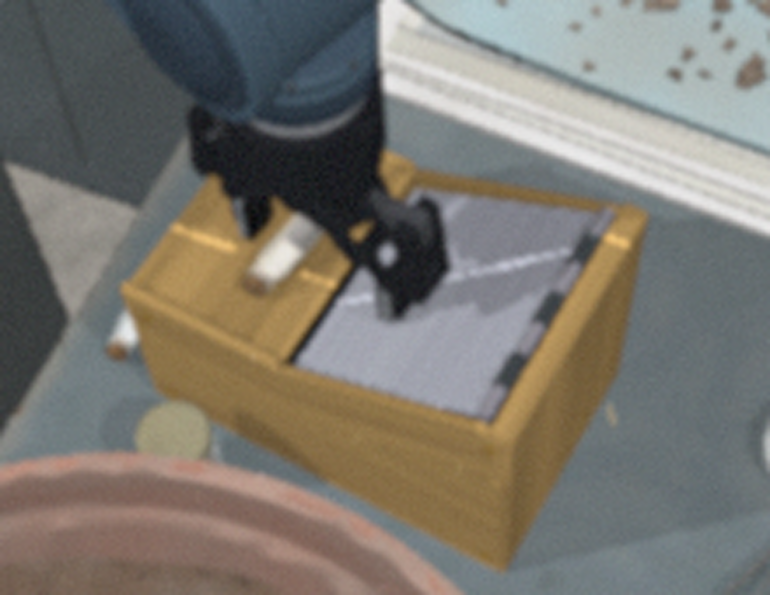

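The flap has just started to open, and the vial sits between the fingers with the rear finger still about 1 cm above the ledge. This confirms the open tips sit about 13 mm above the TCP, so I'm going lower.

carry_out --motion '[[[-1, 0, 0, 0.3, 0], [-1, 0, 0, 0.5, 0], [-1, 0, 0, 0.6, 0], [-1, 0, 0, 0.6, 0]]]'

```text
time_s: 4.25
eef_pos: [0.5198, -0.0684, 0.1121]
tool_rot: [-2.44, -1.978, 0.001]
wrist_force: [0.1, -1.2, 0.3]
gripper_width: 0.0856
finger_force: 0.3
```

carry_out --motion '[[[-1, 0, 0.4, 0, 0], [-1, 0, 0.8, 0, 0], [-1, 0, 1.1, 0, 0], [-1, 0, 1.4, 0, 0], [-1, 0, 1.7, 0, 0]]]'

```text
time_s: 4.88
eef_pos: [0.5367, -0.072, 0.1122]
tool_rot: [-2.44, -1.978, 0.0]
wrist_force: [-1.4, 0.0, 0.7]
gripper_width: 0.0855
finger_force: 0.6
```

carry_out --motion '[[[-1, 0, 0.3, 0, 0], [-1, 0, 0.6, 0, 0], [-1, 0, 0.9, 0, 0], [-1, 0, 1.2, 0, 0], [-1, 0, 1.2, 0, 0]]]'

```text
time_s: 5.5
eef_pos: [0.5486, -0.0746, 0.1123]
tool_rot: [2.44, 1.978, 0.0]
wrist_force: [-0.1, -0.0, 0.3]
gripper_width: 0.0857
finger_force: 0.6
```

```bash
python3 - <<'E'
from h import *
w=bot.get_image("wrist");cv2.imwrite("pics/w3.png",w["color"][:,:,::-1]);print(bot.get_state()["wrist_force"])
E
```

```text
[-1.78184372  0.32755357  0.38865515]
```

View pics/w3.png

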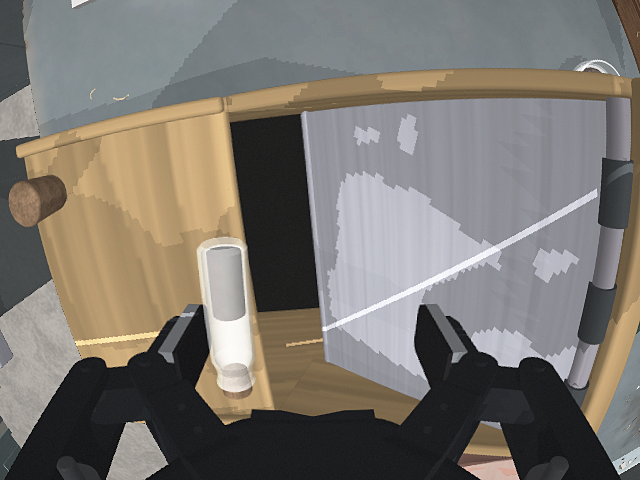

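The flap is well open, with a gap at columns 245–315. The vial rests against the rear pad with its front side at the edge. I'll push on.

carry_out --motion '[[[-1, 0, 0.4, 0, 0], [-1, 0, 0.8, 0, 0], [-1, 0, 1.2, 0, 0], [-1, 0, 1.6, 0, 0], [-1, 0, 1.9, 0, 0]]]'

```text
time_s: 6.18
eef_pos: [0.5669, -0.0784, 0.1121]
tool_rot: [-2.44, -1.978, 0.001]
wrist_force: [-2.1, 0.6, 0.3]
gripper_width: 0.0853
finger_force: 1.2
```

carry_out --motion '[[[-1, 0, 0, 0, 0], [-1, 0, 0, 0, 0], [-1, 0, 0, 0, 0]]]'

```text
time_s: 6.55
eef_pos: [0.5669, -0.0784, 0.1123]
tool_rot: [-2.44, -1.978, 0.0]
wrist_force: [-2.7, 0.8, -0.1]
gripper_width: 0.0853
finger_force: 1.1
```

```bash
python3 - <<'E'
from h import *
w=bot.get_image("wrist");cv2.imwrite("pics/w4.png",w["color"][:,:,::-1]);print(bot.get_state()["wrist_force"])
E
```

```text
[-1.87082747  0.24792688  0.67235144]
```

View pics/w4.png

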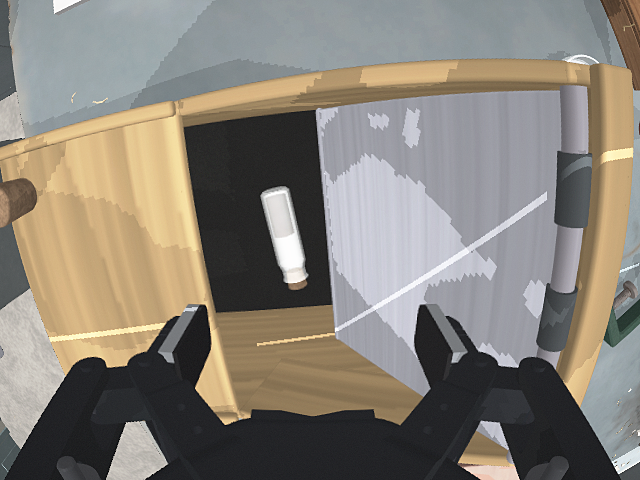

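The vial lies on the box floor at (284,238). I'll back out gently so the flap follows the finger shut.

carry_out --motion '[[[-1, 0, -0.7, -0.2, 0], [-1, 0, -1.4, -0.5, 0], [-1, 0, -2.1, -1, 0], [-1, 0, -2.8, -1.6, 0], [-1, 0, -3.2, -2.2, 0]]]'

```text
time_s: 7.22
eef_pos: [0.5352, -0.0716, 0.1348]
tool_rot: [2.44, 1.978, 0.0]
wrist_force: [0.9, -0.3, 0.3]
gripper_width: 0.0852
finger_force: 0.0
```

carry_out --motion '[[[-1, 0, 0, -1, 0], [-1, 0, 0, -3, 0], [-1, 0, 0, -6, 0], [-1, 0, 0, -10, 0], [-1, 0, 0, -10, 0]]]'

```text
time_s: 7.85
eef_pos: [0.5379, -0.0725, 0.2389]
tool_rot: [2.435, 1.974, 0.007]
wrist_force: [0.1, 0.4, -0.2]
gripper_width: 0.0851
finger_force: 0.0
```

carry_out --motion '[[[-1, 0, 0, 0, 0], [-1, 0, 0, 0, 0], [-1, 0, 0, 0, 0], [-1, 0, 0, 0, 0]]]'

```text
time_s: 8.35
eef_pos: [0.5354, -0.0717, 0.2337]
tool_rot: [-2.44, -1.978, 0.001]
wrist_force: [0.3, 0.1, 0.2]
gripper_width: 0.0855
finger_force: 0.0
```

```bash
python3 - <<'E'
from h import *
w=bot.get_image("wrist");cv2.imwrite("pics/w5.png",w["color"][:,:,::-1]);print(bot.get_state()["wrist_force"])
E
```

```text
[ 0.48270579  0.15390672 -0.35792053]
```

View pics/w5.png

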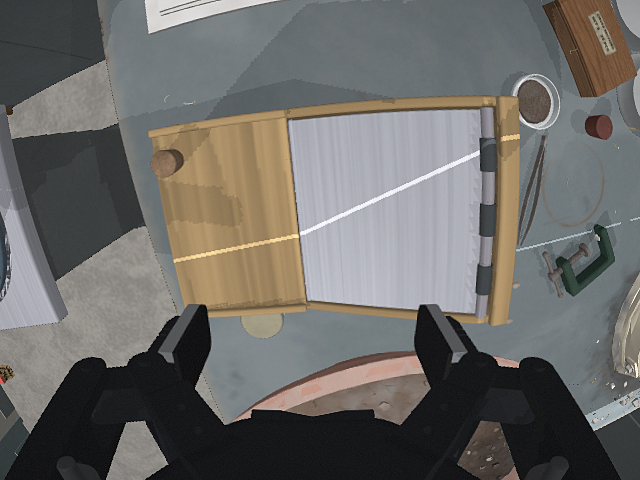

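The flap is shut, with its edge along columns 288–305. The ledge is clear except for the cork at (167,163), which hasn't moved.

```bash
python3 -c "
from cell import bot
print(bot.close_job())"
```

```text
the job is handed in; nothing more can be done
None
```

The job is handed in: the used vial is in the box, the flap swung shut, the ledge cork and jar look undisturbed, and the arm never went near the spare vial; the hand-in returned no verdict.

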